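# Hang the new brake pad on the caliper's twin pins and press it home

## Task

Hang the new brake pad (the one with the thick black lining and the green backing plate) on the two pad pins of the caliper half, lining facing out, both holes on the pins; then press the pad home along the pins so that it pushes the piston all the way back into its bore, and leave it sitting there square. Leave the worn pad and the other things on the bench where they are.

Things in the scene. Friction and masses are not known exactly. Their poses are not given: they have to be found in the camera images.
- new_pad: New brake pad, 48 x 136 x 16 mm, about 0.35 kg, flat on the bench, lining up. Origin: centre of its underside. Own x: across, towards the edge with the holes; y: along; z: out of the lining (up at the start). Green steel plate z 0 to 6 mm, black lining z 6 to 16, 79 mm long, a 5 mm groove across its middle. Edges at x = -24 and +24 are flat and flush: grasp there, 48 mm wide.
- hole_left (a point): Centre of one hole of the new pad, on the front of the 6 mm backing plate: pad x = +14, y = +52, z = 6 mm. Hole 11 mm in diameter, through the plate only, in an ear at the pad's end (no lining there).
- hole_right (a point): The other hole, 11 mm, at pad x = +14, y = -52, z = 6 mm.
- worn_pad: Worn pad, rusty brown, same outline and origin as the new one but with a grey lining only 3 mm thick (9 mm in all). To be left alone. (Elsewhere: big coils of black hose stand on the left end of the bench, beyond y = +0.45 m, near the gripper at the start; keep the arm clear of them.)
- stand: Fixed blue stand: base 150 x 190 x 10 mm, origin at the centre of its underside, z up, x the level direction in which its slope rises. It carries a sloping plate (mount) with a grey cast caliper half bolted flat on it: round steel piston in the middle, two steel pad pins beside it, all pointing up and to the slope's low side (-x), about to the robot's left.
- mount: Sloping plate of the stand, 112 (slope) x 194 (wide) mm. Origin: centre of its upper face, 85 mm above the bench. Own z: square out of the face, along the pins, 35 degrees from vertical, leaning to the slope's low side; x: up the slope; y: level. The hung pad's axes are parallel to these. The caliper sits d sideways (along y) in its bolt slots, -10 to +10 mm, not reported: feel or look for it.
- pin_tips (a point): Midway between the two pin tips if d were 0: mount x = +14, y = 0, z = 74 mm. The pins stand at mount y = d - 52 and d + 52 mm, x = +14, 8 mm in diameter, free from z = 30 to 74 mm; the tips chamfered by less than 1 mm. All else of the caliper except the piston is below z = 36 mm.
- pad_home (a point): Where the new pad's origin is when fully home if d were 0: mount x = 0, y = 0, z = 38 mm. Truly it is d along y from here, and up to 2 mm lower down the slope, as the holes are 3 mm wider than the pins. Let go on the pins, the pad slides down them by its weight until it meets the piston.
- piston (a joint): How far the piston (38 mm steel disc at mount x = 0, y = d) is pushed in, m: 0 fully out (face at mount z = 50 mm), 0.012 fully in (face at z = 38 mm, a hard stop). Starts at 0 to 0.006, slides stiffly (about 8 N to move it) and stays where it is left.
- grease_tin: Yellow round tin, 68 mm across, 48 mm high, origin at the centre of its underside. Bystander.
- brake_cylinder: Small rusty cylinder with black ends lying on its side, 34 x 98 x 34 mm, long along own y, origin at its underside. Bystander.
- spanner_13: Combination spanner, 28 x 185 x 9 mm, long along own y, origin at its underside. Bystander.
Not all that is in view belongs to the job. Leave any red look-alike of the new_pad alone.

How it is judged:
On the way, in this order (a step that is already met when the one before it is completed fails the run):
1. the new pad is on both pins, lining out, with the piston not yet all the way back (x of new_pad in the frame of mount between -0.006 and 0.006 m and y of new_pad in the frame of mount between -0.014 and 0.014 m and z of new_pad in the frame of mount between 0.036 and 0.066 m and angle between the z axis of new_pad and the z axis of mount, either way round below 0.1 rad and angle between the y axis of new_pad and the y axis of mount, either way round below 0.1 rad and value of joint piston below 0.0095 m), for 0.1 s.
2. the piston has been pushed all the way back (value of joint piston above 0.0105 m), for 0.1 s.
At the end, for the whole second after the job is handed in: The new pad hangs on both pins, lining out, square to the mounting plate within 0.05 rad, its back within 2.5 mm of fully home, the piston pushed in at least 10.5 of its 12 mm, everything at rest (x of new_pad in the frame of mount between -0.006 and 0.006 m and y of new_pad in the frame of mount between -0.014 and 0.014 m and z of new_pad in the frame of mount between 0.036 and 0.0405 m and angle between the z axis of new_pad and the z axis of mount, either way round below 0.05 rad and angle between the y axis of new_pad and the y axis of mount, either way round below 0.05 rad and value of joint piston above 0.0105 m and linear speed of new_pad below 0.02 m/s); the robot touches nothing.
It fails at once if the worn pad is moved by more than 2 cm (distance of worn_pad from where it was at the start of the episode above 0.02 m).
It fails at once if the grease tin is moved by more than 2 cm (distance of grease_tin from where it was at the start of the episode above 0.02 m).
It fails at once if the brake cylinder is moved by more than 2 cm (distance of brake_cylinder from where it was at the start of the episode above 0.02 m).
It fails at once if the spanner 13 is moved by more than 2 cm (distance of spanner_13 from where it was at the start of the episode above 0.02 m).
It also fails if it takes over 72 s, if anything falls off the work surface, if the arm or the gripper's body presses on something with over 40 N, if the wrist force passes 120 N, or if a joint passes its speed limit or range.

## Robot

A 6-joint arm with a two-finger parallel gripper is mounted at the origin on a cart in front of the work surface, level with it; the furniture and walls round the work are solid. World frame = base frame: x ahead of the robot, y to its left, z up, the work surface at z = 0. Lengths are in m, angles in rad, forces in N, time in s.
With the tool pointing down it reaches from about 0.425 to 0.95 m from the base axis. Payload 3.5 kg.
Tool frame: the origin (TCP) lies between the finger pads; the fingertips stand 19 mm ahead of it and the grasp point (between the pads) is the TCP; z points along the fingers, y is the line along which they close (so a half turn about z gives the same grasp; the last joint's range is limited). The gripper opens to 85 mm and grips with 20 to 120 N. Pads are 22 mm wide; open, the fingers measure 114 mm over their backs; the gripper's body (76 mm by 85 mm) begins 54 mm behind the grasp point. The pads swing forward as they close: fully open they stand 13 mm farther back than shut.
Start: joints at [-1.478, 0.286, 1.577, -0, 1.279, -0.15], TCP at [0.162, -0.655, 0.25] pointing down, gripper open.
Joint ranges: [-2.77, 2.77], [-0.9, 2.22], [0.21, 2.48], [-1.53, 4.67], [0.24, 2.81], [-2.84, 2.84]. Speed limits (rad/s): [2.79, 2.79, 3.14, 3.14, 3.14, 3.14].

## Interface

Orientations are given as a unit quaternion [x, y, z, w].
In Python, from plant import get_state, cams, ctrl gives the robot as it stands. The module is installed in compiled form; this text tells all that it offers.
- The arm moves only by the tool jog_arm, never from a script. Its argument "deltas" is text: rows parted by semicolons, each of 6 numbers parted by spaces: the shift along the world's x, y, z normalised to -1 to 1, where 1 is 0.02 m, then the turn, a rotation vector about the world's x, y, z normalised to -1 to 1, where 1 is 0.1 rad. In form: x y z ax ay az; .... A call has 1 to 20 rows; each row shifts and turns the commanded pose from where the row before left it; what a row does not reach is not made up. A row lasts 1/8 s, in which the tool goes at most 62.5 mm and 10.7 degrees, less where a joint would pass 70% of its speed; a pose out of reach is approached as far as the arm can. A call with a number of a shift or a turn outside -1 to 1 is refused whole. A call with a gripper value outside its range is refused whole. "gripper" is the opening, from 0 (shut) to 1 (fully open), set as the call begins (left out, the last holds). The fingers move at their own pace and stop on an object; "squeeze" is the grip in N (left out, the last holds). Time passes only in rows, so rows that do not move let the fingers close. It gives the time, the measured TCP pose, the force, the opening and the grip force at its end, in the units of the state.
- get_state(): the state, without advancing time (a new reading comes with each control period).
- cams.read_camera(name): name is "scene" or "top" or "wrist"; returns a dict with "color" (420x560x3 uint8, blue, green, red), "vfov" (degrees; the focal length in pixels is half the picture's height over the tangent of half this angle, whatever the lens; pixels are square), "cx", "cy" (the principal point, pixels), "rvec" (rotation vector, rad) and "tvec" (3), from world to camera coordinates, as OpenCV has them. Camera axes: x right, y down, z forward; pixel columns grow to the right and rows downward; lengths in m; the calibration is good to about 2 mm. A picture is of the moment at which its call begins. There is no depth.
- ctrl.sign_off(): hands the job in; it is judged then, once.
The state is a dict: "time": time; "qpos": joint angles; "dq": joint speeds; "joint_efforts": joint torques, N m; "eef_pos": TCP position; "tcp_rot": TCP orientation; "contact_force": force on the tool from outside, world axes, zero at the start; "wrist_torque": the same for the moment, N m; "opening": opening from 0.0 (shut) to 1.0 (fully open); "finger_force": force on a finger pad.
Only numpy, scipy, OpenCV 4.12 (cv2) and the standard library are available. Lean on these libraries where they do the work, as an engineer would, in place of code of your own. Each camera call takes 0.05 s, during which the arm holds its last target. There are 200 camera calls.

## Working session

There is one attempt and no reset: what is moved stays moved. The work goes in short steps, Python scripts to look and compute and a tool call to move; the robot and the scene stay as the last step left them, time stands still between calls to the robot, and variables do not carry over. Pictures are saved under pics/ and viewed, at most 10 in all, crops included, and the job is handed in when it is done.

Besides the shell and the picture viewer there is one more tool, called after "Call:" as name(argument=value, ...), one argument or row to a line, values as JSON. jog_arm: Moves the arm, as the interface text tells. Its arguments: {"type":"object","properties":{"deltas":{"type":"string"},"gripper":{"type":"number"},"squeeze":{"type":"number"}},"required":["deltas"]}

```bash
mkdir -p pics; cat > h.py <<'E'
import numpy as np,cv2
from plant import get_state,cams,ctrl
from scipy.spatial.transform import Rotation as R
def cam(n):
    c=cams.read_camera(n);h=c['color'].shape[0]
    f=h/2/np.tan(np.radians(c['vfov'])/2)
    c['K']=np.array([[f,0,c['cx']],[0,f,c['cy']],[0,0,1]]);c['Rm']=cv2.Rodrigues(np.array(c['rvec'],float))[0];c['t']=np.array(c['tvec'],float).ravel();return c
def ray(c,uv,z):
    d=c['Rm'].T@np.linalg.inv(c['K'])@np.array([uv[0],uv[1],1.]);o=-c['Rm'].T@c['t']
    return o+d*(z-o[2])/d[2]
def proj(c,P):
    p=(c['Rm']@np.atleast_2d(P).T).T+c['t'];q=(c['K']@p.T).T;return q[:,:2]/q[:,2:]
E
python3 - <<'E'
from h import *
import pickle
D={}
for n in('scene','top'):
    c=cam(n);D[n]=c;cv2.imwrite(f'pics/{n}0.png',c['color']);print(n,-c['Rm'].T@c['t'],c['vfov'],c['cx'],c['cy'])
pickle.dump(D,open('d0.pkl','wb'))
s=get_state();print(s)
E
```

```text
scene [0.09534776 0.52497189 0.95357351] 51.03555061953142 282.77334678637476 206.00220821371764
top [ 0.3268167  -0.02240574  1.24722347] 43.58323385520472 276.97939417693067 209.0702153562694
{'time': 0.1, 'qpos': array([-1.47800270e+00,  2.87159827e-01,  1.57803377e+00, -1.31019300e-05,
        1.27861101e+00, -1.49979633e-01]), 'dq': array([-0.00051123, -0.00129486, -0.00404687,  0.00067435, -0.00132134,
        0.00062867]), 'joint_efforts': array([ 7.08003099e-04, -4.07295871e+01, -2.93701512e+01, -1.41448327e-04,
        3.40323124e-03, -6.26848930e-06]), 'eef_pos': array([ 0.162254  , -0.6546352 ,  0.24902856]), 'tcp_rot': array([ 9.92640849e-01,  1.21090554e-01,  2.53502697e-05, -1.10570534e-03]), 'contact_force': array([ 0.39760539, -0.32101661,  1.00929114]), 'wrist_torque': array([-0.05220533,  0.01136003, -0.01294559]), 'finger_force': 0.0, 'opening': 0.9975420413358271}
```

View pics/scene0.png

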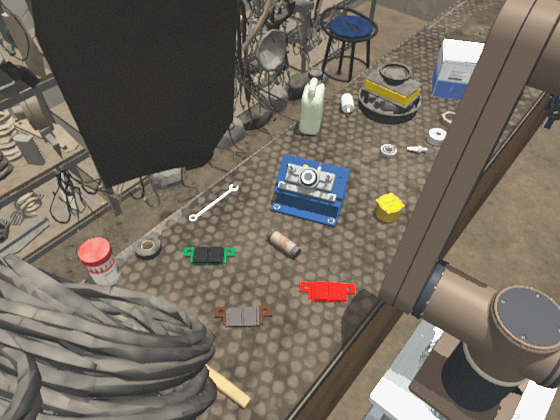

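View pics/top0.png

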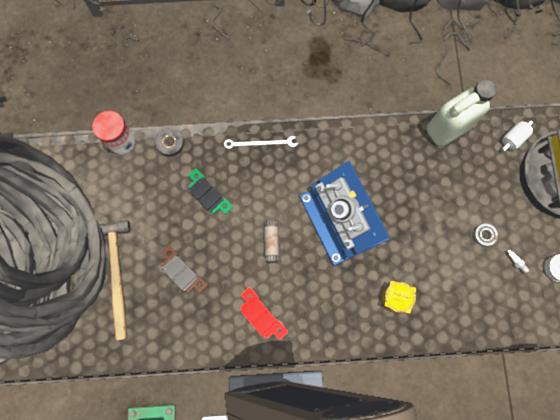

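Candidates in the top view are green/black at (209,192), brown/grey at (182,270) and red at (262,316). The green/black one fits, with its thick black lining on a green plate. The brown one is the worn pad and the red one is the decoy. I'll check it in one enlarged crop, with the stand beside it.

```bash
python3 - <<'E'
from h import *
import pickle
D=pickle.load(open('d0.pkl','rb'));im=D['top']['color']
a=cv2.resize(im[160:224,177:241],None,fx=6,fy=6,interpolation=cv2.INTER_CUBIC)
b=cv2.resize(im[158:270,295:393],None,fx=4,fy=4,interpolation=cv2.INTER_CUBIC)
o=np.zeros((448,790,3),np.uint8);o[:384,:384]=a;o[:,392:784]=b
cv2.imwrite('pics/crop1.png',o)
E
```

```text
(no output)
```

View pics/crop1.png

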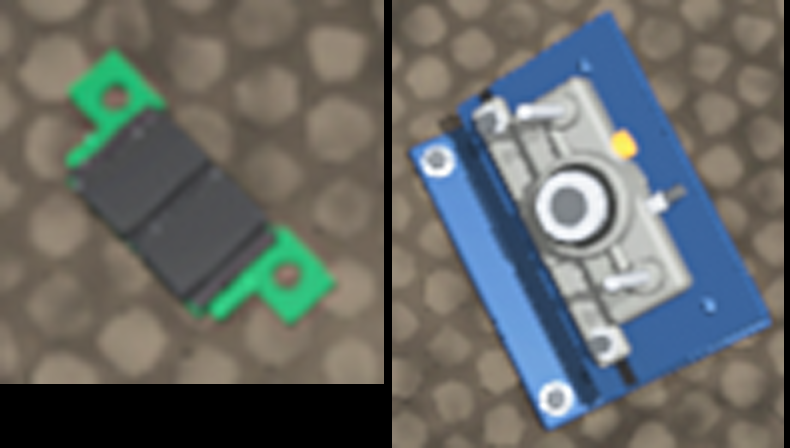

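```bash
cat > m.py <<'E'
from h import *
def mountR(yaw):
    # columns: mount x (up slope), y level, z out
    a=np.radians(35);Rz=R.from_euler('z',yaw).as_matrix()
    return Rz@np.array([[np.cos(a),0,-np.sin(a)],[0,1,0],[np.sin(a),0,np.cos(a)]])
def mp(mx,my,yaw,p): return np.array([mx,my,.085])+(mountR(yaw)@np.atleast_2d(p).T).T
E
python3 - <<'E'
from m import *
import pickle
from scipy.optimize import least_squares
D=pickle.load(open('d0.pkl','rb'));c=D['top']
A=lambda x,y:np.array([177+x/6-.4,160+y/6-.4])
B=lambda x,y:np.array([295+(x-392)/4-.4,158+y/4-.4])
hl=ray(c,A(116,97),.006);hr=ray(c,A(288,275),.006)
print('holes',hl,hr,np.linalg.norm(hl-hr))
y=(hl-hr)/np.linalg.norm(hl-hr);x=np.array([y[1],-y[0],0])
print('pad centre',(hl+hr)/2-.014*x,'yaw of pad x',np.arctan2(x[1],x[0]))
# lining centre check z=.016 (crop approx 173,205)
print('lining',ray(c,A(173,205),.016))
obs=np.array([B(410,148),B(548,430),B(610,12),B(770,322),B(518,112),B(608,283),B(568,205)])
def model(p):
    mx,my,yaw,d,off,pz=p;n=[]
    x=np.array([np.cos(yaw),np.sin(yaw),0]);yy=np.array([-x[1],x[0],0]);o=np.array([mx,my,0])+off*x
    b=[o-.075*x+.095*yy+[0,0,.01],o-.075*x-.095*yy+[0,0,.01]]
    m=mp(mx,my,yaw,[[.056,.097,0],[.056,-.097,0],[.014,d+.052,.074],[.014,d-.052,.074],[0,d,pz]])
    return proj(c,np.vstack([b,m]))
f=lambda p:np.r_[(model(p)-obs).ravel(),(p[5]-.047)*100]
r=least_squares(f,[.5,-.15,-1.1,0,0,.047]);print(r.x);print((model(r.x)-obs).round(1))
mx,my,yaw,d=r.x[:4];print('R',mountR(yaw));print('tips',mp(mx,my,yaw,[.014,d,.074]),'home',mp(mx,my,yaw,[0,d,.038]))
for nm,u in dict(worn=(182,270),tin=(401,297),cyl=(271,241),red=(262,316),oil=(460,115)).items(): print(nm,ray(c,u,.01).round(3))
# scene cam overlay check
cs=D['scene'];print('scene proj: holes',proj(cs,np.array([hl,hr])),'tips',proj(cs,mp(mx,my,yaw,[[.014,d+.052,.074],[.014,d-.052,.074],[0,d,.047]])))
im=cs['color'][150:230,260:360];cv2.imwrite('pics/sc.png',cv2.resize(im,None,fx=7,fy=7,interpolation=cv2.INTER_CUBIC))
E
```

```text
holes [0.70793165 0.156077   0.006     ] [0.62854653 0.08860753 0.006     ] 0.10418314359274837
pad centre [0.65917262 0.13300994 0.006     ] yaw of pad x -0.8663599108899369
lining [0.65802515 0.13290611 0.016     ]
[ 0.58081164 -0.19697628 -1.20107099  0.00592518  0.00158923  0.04389944]
[[ 0.2  0.2]
 [ 0.1  0.6]
 [-0.4  0.1]
 [-0.7 -0.3]
 [ 1.  -0.3]
 [-0.  -0.1]
 [-0.2  0. ]]
R [[ 0.29600824  0.93242663 -0.2072672 ]
 [-0.76379918  0.36135934  0.53481795]
 [ 0.57357644  0.          0.81915204]]
tips [[ 0.57514278 -0.16595182  0.15364732]] home [[ 0.57846028 -0.17451208  0.11612778]]
worn [0.478 0.195 0.01 ]
tin [ 0.383 -0.313  0.01 ]
cyl [ 0.534 -0.019  0.01 ]
red [0.36  0.012 0.01 ]
oil [ 0.825 -0.513  0.01 ]
scene proj: holes [[189.61756368 251.53479366]
 [229.34669191 251.68891296]] tips [[289.20855919 164.85789608]
 [327.15710941 174.12680033]
 [307.79868723 176.62177768]]
```

View pics/sc.png

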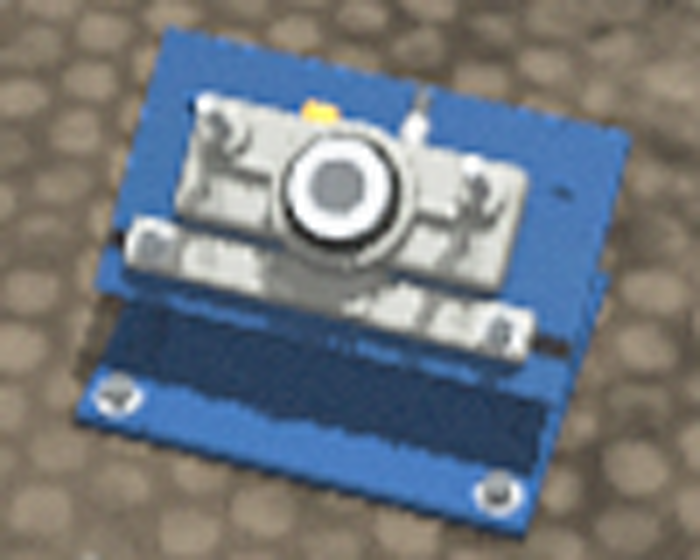

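The scene view agrees: pin tips at about (289.7,164.7) and (327.4,173.6), within 0.6 px of the fit. The target pad is the green/black one, and its measured hole spacing is 104.2 mm. I'll fly to above it now.

Call:
jog_arm(
  deltas="0.62 0.985 0 0 0 0.115;0.62 0.985 0 0 0 0.115;0.62 0.985 0 0 0 0.115;0.62 0.985 0 0 0 0.115;0.62 0.985 0 0 0 0.115;0.62 0.985 0 0 0 0.115;0.62 0.985 0 0 0 0.115;0.62 0.985 0 0 0 0.115;0.62 0.985 0 0 0 0.115;0.62 0.985 0 0 0 0.115;0.62 0.985 0 0 0 0.115;0.62 0.985 0 0 0 0.115;0.62 0.985 0 0 0 0.115;0.62 0.985 0 0 0 0.115;0.62 0.985 0 0 0 0.115;0.62 0.985 0 0 0 0.115;0.62 0.985 0 0 0 0.115;0.62 0.985 0 0 0 0.115;0.62 0.985 0 0 0 0.115;0.62 0.985 0 0 0 0.115",
  gripper=0.75,
)

```text
time: 2.6
eef_pos: [0.4108, -0.2598, 0.2504]
tcp_rot: [0.972, 0.235, 0.0, 0.0]
contact_force: [0.6, 0.4, 0.3]
opening: 0.749
finger_force: 0.0
```

Call:
jog_arm(
  deltas="0.62 0.985 0 0 0 0.115;0.62 0.985 0 0 0 0.115;0.62 0.985 0 0 0 0.115;0.62 0.985 0 0 0 0.115;0.62 0.985 0 0 0 0.115;0.62 0.985 0 0 0 0.115;0.62 0.985 0 0 0 0.115;0.62 0.985 0 0 0 0.115;0.62 0.985 0 0 0 0.115;0.62 0.985 0 0 0 0.115;0.62 0.985 0 0 0 0.115;0.62 0.985 0 0 0 0.115;0.62 0.985 0 0 0 0.115;0.62 0.985 0 0 0 0.115;0.62 0.985 0 0 0 0.115;0.62 0.985 0 0 0 0.115;0.62 0.985 0 0 0 0.115;0.62 0.985 -0.5 0 0 0.115;0.62 0.985 -0.7 0 0 0.115;0.62 0.985 -0.8 0 0 0.115",
)

```text
time: 5.1
eef_pos: [0.6592, 0.1342, 0.2101]
tcp_rot: [0.939, 0.345, 0.0, 0.0]
contact_force: [-0.2, -0.4, -0.8]
opening: 0.747
finger_force: 0.0
```

Call:
jog_arm(
  deltas="0 0 -0.5 0 0 0;0 0 0 0 0 0;0 0 0 0 0 0",
)

```text
time: 5.48
eef_pos: [0.6585, 0.1323, 0.2011]
tcp_rot: [0.939, 0.344, 0.0, 0.0]
contact_force: [-1.5, -0.1, 0.3]
opening: 0.75
finger_force: 0.0
```

```bash
python3 - <<'E'
from h import *
c=cam('wrist');s=get_state()
import pickle;pickle.dump((c,s),open('w1.pkl','wb'))
cv2.imwrite('pics/w1.png',c['color']);print(s['time'],s['eef_pos'],R.from_quat(s['tcp_rot']).as_matrix().round(4),s['opening'],s['qpos'])
print('cam in tool',R.from_quat(s['tcp_rot']).as_matrix().T@(-c['Rm'].T@c['t']-s['eef_pos']),(c['Rm']@R.from_quat(s['tcp_rot']).as_matrix()).round(3))
E
```

```text
5.525 [0.65858004 0.13221837 0.20138156] [[ 7.636e-01  6.457e-01  1.400e-03]
 [ 6.457e-01 -7.636e-01 -1.000e-04]
 [ 1.000e-03  1.000e-03 -1.000e+00]] 0.7505987242909145 [ 4.73896057e-02  3.18697539e-01  1.62795890e+00 -1.31885784e-04
  1.19352252e+00  9.16279656e-01]
cam in tool [ 0.07095976 -0.00085156 -0.12399602] [[-0.001  1.     0.001]
 [-0.96  -0.    -0.281]
 [-0.281 -0.001  0.96 ]]
```

View pics/w1.png

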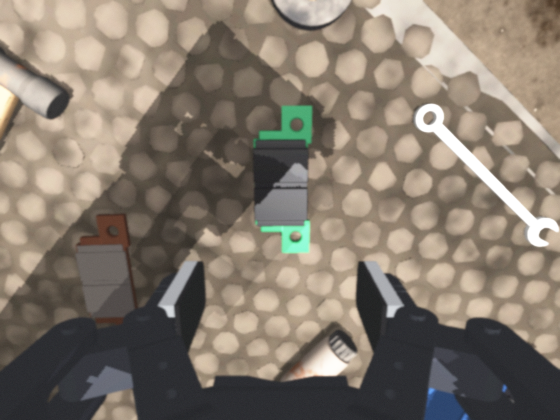

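The wrist view shows the green pad with holes at (297,124) and (296,237), nearly aligned with the fingers. I'll refine its pose from these.

```bash
python3 - <<'E'
from h import *
import pickle;c,s=pickle.load(open('w1.pkl','rb'))
im=c['color'].astype(int);g=((im[...,1]-im[...,2]>35)&(im[...,1]-im[...,0]>5)).astype(np.uint8)
def cen(u,v,r=9):
    p=im[v-r:v+r+1,u-r:u+r+1];m=((p[...,1]-p[...,2])<25).astype(np.uint8)
    n,l,st,ce=cv2.connectedComponentsWithStats(m)
    k=l[r,r];return ce[k]+[u-r,v-r],st[k,4]
a,na=cen(297,124);b,nb=cen(296,237);print(a,na,b,nb)
hl=ray(c,a,.004);hr=ray(c,b,.004)
y=(hl-hr)/np.linalg.norm(hl-hr);x=np.array([y[1],-y[0],0])
print(hl,hr,np.linalg.norm(hl-hr));ctr=(hl+hr)/2-.014*x;print(ctr,np.arctan2(x[1],x[0]))
T=R.from_quat(s['tcp_rot']).as_matrix();print('tool y ang',np.arctan2(*T[[1,0],1]),'delta',ctr-s['eef_pos'])
E
```

```text
[296.16363636 124.27272727] 110 [295.20588235 235.70588235] 68
[0.70901674 0.15774771 0.004     ] [0.62971477 0.09027198 0.004     ] 0.10412385432923728
[0.66029329 0.13467242 0.004     ] -0.8657970125602662
tool y ang -0.8688420529071473 delta [ 0.00171324  0.00245405 -0.19738156]
```

Call:
jog_arm(
  deltas="0.06 0.085 -1 0 0 0.03;0 0 -1 0 0 0;0 0 -1 0 0 0;0 0 -1 0 0 0;0 0 -1 0 0 0;0 0 -1 0 0 0;0 0 -1 0 0 0;0 0 -1 0 0 0;0 0 -0.5 0 0 0;0 0 -0.3 0 0 0;0 0 0 0 0 0;0 0 0 0 0 0",
  gripper=0.66,
)

```text
time: 7.02
eef_pos: [0.6602, 0.1346, 0.0252]
tcp_rot: [0.938, 0.346, 0.001, 0.0]
contact_force: [0.1, -0.4, 0.0]
opening: 0.658
finger_force: 0.0
```

Call:
jog_arm(
  deltas="0 0 -0.1 0 0 0;0 0 -0.1 0 0 0;0 0 0 0 0 0",
)

```text
time: 7.4
eef_pos: [0.6593, 0.1345, 0.0201]
tcp_rot: [0.938, 0.346, -0.0, -0.0]
contact_force: [-0.6, 1.1, 0.2]
opening: 0.661
finger_force: 0.0
```

Call:
jog_arm(
  deltas="0 0 0 0 0 0;0 0 0 0 0 0;0 0 0 0 0 0;0 0 0 0 0 0",
  gripper=0,
  squeeze=70,
)

```text
time: 7.9
eef_pos: [0.66, 0.1345, 0.021]
tcp_rot: [0.938, 0.346, 0.0, 0.0]
contact_force: [-0.0, -0.9, 3.7]
opening: 0.537
finger_force: 74.2
```

Call:
jog_arm(
  deltas="0 0 0.3 0 0 0;0 0 0.7 0 0 0;0 0 1 0 0 0;0 0 1 0 0 0;0 0 1 0 0 0;0 0 1 0 0 0;0 0 1 0 0 0;0 0 1 0 0 0;0 0 1 0 0 0;0 0 0 0 0 0;0 0 0 0 0 0",
)

```text
time: 9.28
eef_pos: [0.659, 0.1345, 0.1796]
tcp_rot: [0.938, 0.346, -0.001, -0.0]
contact_force: [-0.6, 0.1, -4.5]
opening: 0.54
finger_force: 73.5
```

```bash
python3 - <<'E'
from h import *
c=cam('wrist');s=get_state()
import pickle;pickle.dump((c,s),open('w2.pkl','wb'))
cv2.imwrite('pics/w2.png',c['color']);print(s['time'],s['eef_pos'],s['contact_force'],s['wrist_torque'],R.from_quat(s['tcp_rot']).as_matrix().round(4))
E
```

```text
9.325 [0.65873957 0.13446627 0.17895227] [-1.07068177 -0.15470957 -3.1133046 ] [ 0.00286762  0.0378636  -0.00516821] [[ 7.611e-01  6.486e-01 -2.400e-03]
 [ 6.486e-01 -7.611e-01 -1.000e-04]
 [-1.900e-03 -1.500e-03 -1.000e+00]]
```

View pics/w2.png

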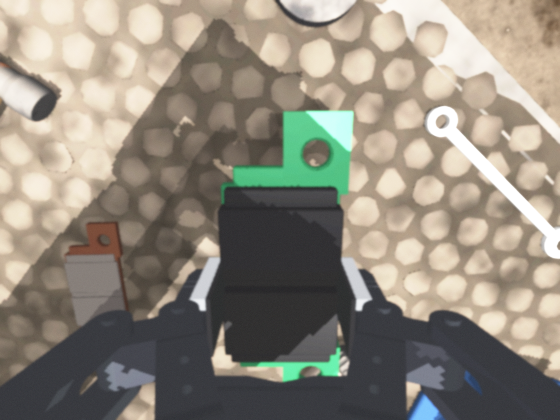

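```bash
cat >> m.py <<'E'
MX,MY,YAW,DD=.58081,-.19698,-1.2011,.0059
def tgt(back,d=DD,e=0,dx=0,yaw=YAW,mx=MX,my=MY):
    M=mountR(yaw);return mp(mx,my,yaw,[dx,d-e,back+.021])[0],np.c_[M[:,1],M[:,0],-M[:,2]]
def move(s,p,T):
    Rc=R.from_quat(s['tcp_rot']);return (p-s['eef_pos'])/.02,(R.from_matrix(T)*Rc.inv()).as_rotvec()/.1
def hole(c,u,v,r=18,th=25):
    im=c['color'].astype(int);p=im[v-r:v+r+1,u-r:u+r+1];m=((p[...,1]-p[...,2])<th).astype(np.uint8)
    n,l,st,ce=cv2.connectedComponentsWithStats(m);k=l[r,r];return ce[k]+[u-r,v-r],st[k]
def intool(c,s,uv,z):
    T=R.from_quat(s['tcp_rot']).as_matrix();d=T.T@c['Rm'].T@np.linalg.inv(c['K'])@np.array([uv[0],uv[1],1.]);o=T.T@(-c['Rm'].T@c['t']-s['eef_pos'])
    return o+d*(z-o[2])/d[2]
E
python3 - <<'E'
from m import *
import pickle;c,s=pickle.load(open('w2.pkl','rb'))
h,st=hole(c,317,152);print(h,st,intool(c,s,h,.015))
print('low hole approx',intool(c,s,(311,372),.015))
# lining side edges on lining front plane z=.005 at row 230
print(intool(c,s,(219,208),.005),intool(c,s,(342,208),.005),intool(c,s,(338,188),.005))
s=get_state()
p,T=tgt(.104);print(p,T.round(3),*[x.round(2) for x in move(s,p,T)])
E
```

```text
[315.71880819 152.7113594 ] [  4   6  26  27 537] [0.05341753 0.01321722 0.015     ]
low hole approx [-0.049568    0.01378398  0.015     ]
[ 0.03382369 -0.02391056  0.005     ] [0.03378718 0.02276587 0.005     ] [0.04155763 0.02090125 0.005     ]
[ 0.56040492 -0.12799514  0.18739401] [[ 0.932  0.296  0.207]
 [ 0.361 -0.764 -0.535]
 [ 0.     0.574 -0.819]] [ -4.92 -13.12   0.42] [-5.27 -3.17 -3.25]
```

Call:
jog_arm(
  deltas="-0.1 -0.3 0.6 -0.264 -0.159 -0.163;-0.2 -0.5 0.6 -0.264 -0.159 -0.163;-0.25 -0.65 0.4 -0.264 -0.159 -0.163;-0.25 -0.65 0.4 -0.264 -0.159 -0.163;-0.25 -0.65 0 -0.264 -0.159 -0.163;-0.25 -0.65 0 -0.264 -0.159 -0.163;-0.25 -0.65 0 -0.264 -0.159 -0.163;-0.25 -0.65 0 -0.264 -0.159 -0.163;-0.25 -0.65 0 -0.264 -0.159 -0.163;-0.25 -0.65 0 -0.264 -0.159 -0.163;-0.25 -0.65 0 -0.264 -0.159 -0.163;-0.25 -0.65 0 -0.264 -0.159 -0.163;-0.25 -0.65 0 -0.264 -0.159 -0.163;-0.25 -0.65 0 -0.264 -0.159 -0.163;-0.25 -0.65 0 -0.264 -0.159 -0.163;-0.25 -0.65 0 -0.264 -0.159 -0.163;-0.25 -0.65 0 -0.264 -0.159 -0.163;-0.25 -0.65 0 -0.264 -0.159 -0.163;-0.25 -0.65 0 -0.264 -0.159 -0.163;-0.25 -0.65 0 -0.264 -0.159 -0.163",
)

```text
time: 11.82
eef_pos: [0.5632, -0.1162, 0.2203]
tcp_rot: [0.937, 0.174, 0.057, 0.297]
contact_force: [0.3, -0.1, -4.2]
opening: 0.537
finger_force: 73.5
```

Call:
jog_arm(
  deltas="-0.25 -0.65 0 0 0 0;-0.2 -0.65 -0.4 0 0 0;0 -0.2 -0.6 0 0 0;0 0 -0.6 0 0 0;0 0 0 0 0 0;0 0 0 0 0 0",
)

```text
time: 12.58
eef_pos: [0.5548, -0.1452, 0.1882]
tcp_rot: [0.937, 0.175, 0.057, 0.297]
contact_force: [-0.5, 1.0, -2.7]
opening: 0.537
finger_force: 73.5
```

```bash
python3 - <<'E'
from m import *
c=cam('wrist');s=get_state()
import pickle;pickle.dump((c,s),open('w3.pkl','wb'))
cv2.imwrite('pics/w3.png',c['color']);print(s['time'],s['eef_pos'],s['contact_force'],s['wrist_torque'],s['qpos'])
print(*[x.round(2) for x in move(s,*tgt(.104,e=.0019))])
M=mountR(YAW);print('in mount',M.T@(s['eef_pos']-[MX,MY,.085]))
print('pred tips',proj(c,mp(MX,MY,YAW,[[.014,DD+.052,.074],[.014,DD-.052,.074]])))
E
```

```text
12.625 [ 0.55497003 -0.14526326  0.18868563] [-0.01586351  0.63617942 -2.86651729] [0.54726116 0.25066674 0.02191174] [-0.24346711  0.02821838  2.07053565 -0.71761793  0.79484135  1.40844552]
[ 0.18  0.83 -0.06] [ 0.02  0.04 -0.01]
in mount [ 0.01232171 -0.00540722  0.11794903]
pred tips [[284.6486326  121.89517973]
 [284.18723349 319.93523633]]
```

View pics/w3.png

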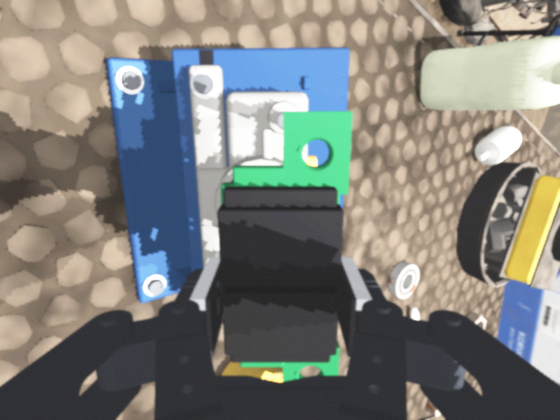

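The wrist view shows the hole at (316,152) and the pin near (285,112). As computed, the pad sits about 12 mm too far up-slope, so I'll correct sideways first and then approach to about 10 mm above the tips.

Call:
jog_arm(
  deltas="0.06 0.28 -0.02 0.02 0.04 -0.01;0.06 0.28 -0.02 0 0 0;0.06 0.27 -0.02 0 0 0;0.1 -0.27 -0.41 0 0 0;0.1 -0.27 -0.41 0 0 0;0 0 0 0 0 0;0 0 0 0 0 0",
)

```text
time: 13.5
eef_pos: [0.562, -0.14, 0.1705]
tcp_rot: [0.938, 0.175, 0.055, 0.295]
contact_force: [0.2, 0.0, -3.1]
opening: 0.536
finger_force: 73.4
```

```bash
python3 - <<'E'
from m import *
c=cam('wrist');s=get_state()
import pickle;pickle.dump((c,s),open('w4.pkl','wb'))
im=c['color'];o=np.zeros((400,800,3),np.uint8)
o[:,:400]=cv2.resize(im[102:202,266:366],(400,400),interpolation=cv2.INTER_CUBIC);o[:,400:]=cv2.resize(im[330:400,266:336],(400,400),interpolation=cv2.INTER_CUBIC)
cv2.imwrite('pics/w4.png',o);print(s['time'],s['eef_pos'],s['contact_force'],s['wrist_torque'])
print(*[x.round(3) for x in move(s,*tgt(.084,e=.0019))])
print('pred tips',proj(c,mp(MX,MY,YAW,[[.014,DD+.052,.074],[.014,DD-.052,.074]])),hole(c,316,152))
E
```

```text
13.55 [ 0.56214541 -0.13989577  0.17078328] [-0.6864608   0.18977479 -3.27240991] [ 0.5478817   0.23479019 -0.01452718]
[0.032 0.026 0.011] [-0.005 -0.004  0.011]
pred tips [[313.35926013 143.54673318]
 [308.22709109 349.15873025]] (array([315.82342657, 152.98776224]), array([  4,   6,  28,  27, 572], dtype=int32))
```

View pics/w4.png

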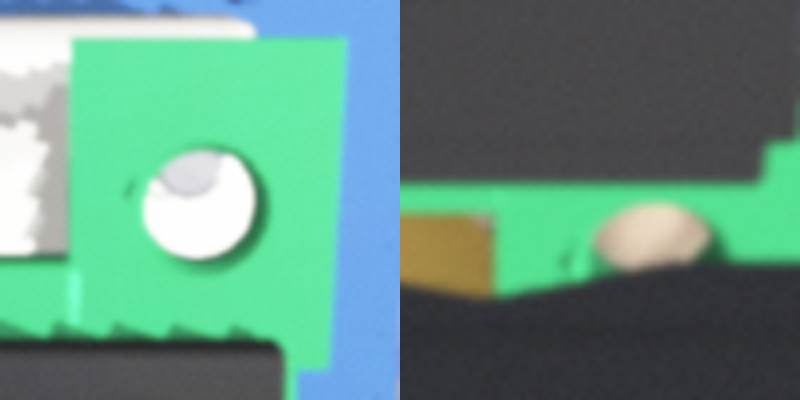

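Through the hole (centre (316,153)) the pin tip shows at about (313.4,141.4), close to the prediction. Next I'll get the relative offset and check the yaw against w3.

```bash
python3 - <<'E'
from m import *
import pickle;c,s=pickle.load(open('w4.pkl','rb'))
for zz in(.029,.031,.033):
    h=intool(c,s,(315.8,153),.015);p=intool(c,s,(313.4,141.4),zz);print('pin-hole (tool x=mount y, tool y=mount x) mm',(p-h)[:2]*1e3)
print(h)
T=R.from_quat(s['tcp_rot']).as_matrix();print('tool x,y world',T[:,0],T[:,1])
c,s=pickle.load(open('w3.pkl','rb'))
x=np.array([np.cos(YAW),np.sin(YAW),0]);y=np.array([-x[1],x[0],0]);o=np.array([MX,MY,0])+.0016*x
b=np.array([o-.075*x+.095*y+[0,0,.01],o-.075*x-.095*y+[0,0,.01]])
P=proj(c,np.vstack([b,mp(MX,MY,YAW,[[.056,.097,0],[-.056,.097,0]])]));print(P.round(1))
# detect base left edge in w3: blue vs bench per row
im=c['color'].astype(int);pts=[]
for v in range(75,285,3):
    m=(im[v,90:200,0]-im[v,90:200,2])>40
    if m.any(): pts.append((90+np.argmax(m),v))
pts=np.array(pts,np.float32);vx,vy,x0,y0=cv2.fitLine(pts,cv2.DIST_HUBER,0,.01,.01).ravel()
e=P[1]-P[0];print('slope meas',vx/vy,'pred',e[0]/e[1],'x at v=180',x0+(180-y0)*vx/vy,P[0][0]+(180-P[0][1])*e[0]/e[1])
E
```

```text
pin-hole (tool x=mount y, tool y=mount x) mm [3.09566627 0.22711552]
pin-hole (tool x=mount y, tool y=mount x) mm [2.90187746 0.40939869]
pin-hole (tool x=mount y, tool y=mount x) mm [2.70808866 0.59168186]
[0.05268214 0.01351958 0.015     ]
tool x,y world [ 9.32818167e-01  3.60347356e-01 -2.25870888e-04] [ 0.29542009 -0.76438408  0.57310029]
[[110.8  60.2]
 [141.3 307. ]
 [350.   52.8]
 [171.6  52.9]]
slope meas 0.13670203 pred 0.1238125923208005 x at v=180 122.19077 125.61406914390196
```

```bash
python3 - <<'E'
from m import *
import pickle
from scipy.optimize import brentq
D=pickle.load(open('d0.pkl','rb'));w3=pickle.load(open('w3.pkl','rb'))[0]
def base(yaw):
    x=np.array([np.cos(yaw),np.sin(yaw),0]);y=np.array([-x[1],x[0],0]);o=np.array([MX,MY,0])+.0016*x
    return np.array([o-.075*x+.085*y+[0,0,.01],o-.075*x-.085*y+[0,0,.01]])
top=lambda yaw:mp(MX,MY,yaw,[[.056,.09,0],[.056,-.09,0]])
tips=lambda yaw:mp(MX,MY,yaw,[[.014,DD+.052,.074],[.014,DD-.052,.074]])
def edge(c,P):
    # subpixel edge of blueness across predicted line
    b=c['color'].astype(float);bl=cv2.GaussianBlur((b[...,0]-b[...,2]).astype(np.float32),(0,0),.7)
    a,e=proj(c,P);t=(e-a)/np.linalg.norm(e-a);n=np.array([-t[1],t[0]]);pts=[]
    ss=np.arange(-5,5.01,.1)
    for k in np.linspace(0.03,.97,60):
        q=a+(e-a)*k+ss[:,None]*n
        v=cv2.remap(bl,q[:,0].astype(np.float32)[None],q[:,1].astype(np.float32)[None],cv2.INTER_LINEAR)[0]
        g=np.abs(np.gradient(v));i=g.argmax()
        if g[i]>.8 and 5<i<95: pts.append(q[i])
    pts=np.array(pts,np.float32);l=cv2.fitLine(pts,cv2.DIST_HUBER,0,.01,.01).ravel()
    r=(pts-l[2:])@np.array([-l[1],l[0]]);return np.arctan2(l[1],l[0]),len(pts),r.std()
def ang(c,f,yaw):
    a,e=proj(c,f(yaw));return np.arctan2(*(e-a)[::-1])
wrap=lambda a:(a+np.pi/2)%np.pi-np.pi/2
for n,c in(('top',D['top']),('scene',D['scene']),('w3',w3)):
    for nm,f in(('base',base),('plate',top)):
        if n=='w3' and nm=='plate':continue
        A,N,sd=edge(c,f(YAW))
        g=lambda y:wrap(ang(c,f,y)-A)
        try:print(n,nm,N,round(sd,2),brentq(g,YAW-.1,YAW+.1))
        except Exception as ex:print(n,nm,ex,g(YAW))
A=np.arctan2(165-103,472-208);c=D['scene'];print('scene tips',brentq(lambda y:wrap(ang(c,tips,y)-A),YAW-.2,YAW+.2))
E
```

```text
top base 60 0.17 -1.192283127100098
top plate 60 0.19 -1.1934029637533805
scene base 60 0.47 -1.1917795264880506
scene plate 57 0.74 -1.1939731746804056
w3 base 31 1.34 -1.1847085703656284
scene tips -1.188559331505813
```

Call:
jog_arm(
  deltas="0.125 0.013 0.023 0 0 0.09;0 0 0 0 0 0;0 0 0 0 0 0",
)

```text
time: 13.92
eef_pos: [0.5647, -0.1394, 0.1714]
tcp_rot: [0.937, 0.179, 0.056, 0.295]
contact_force: [0.1, -0.8, -2.4]
opening: 0.538
finger_force: 73.4
```

```bash
sed -i 's/-1.2011/-1.192/' m.py; python3 - <<'E'
from m import *
c=cam('wrist');s=get_state()
import pickle;pickle.dump((c,s),open('w5.pkl','wb'))
im=c['color'];cv2.imwrite('pics/w5.png',cv2.resize(im[127:177,291:341],(500,500),interpolation=cv2.INTER_CUBIC))
print(s['time'],s['eef_pos'],s['contact_force'],hole(c,316,152))
E
```

```text
13.975 [ 0.56463911 -0.13937225  0.17128663] [ 1.21095678 -0.41036782 -3.7152931 ] (array([316.01601423, 152.94661922]), array([  5,   6,  27,  27, 562], dtype=int32))
```

View pics/w5.png

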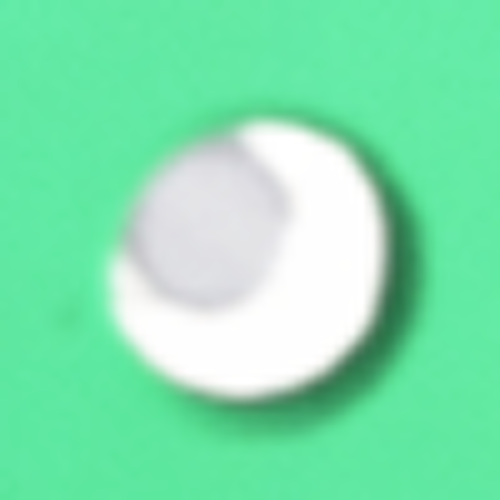

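The disc (the pin's flat tip) sits at crop (208,225), i.e. pixel (311.35,149.05), against a hole centre of (316,153).

```bash
python3 - <<'E'
from m import *
import pickle;c,s=pickle.load(open('w5.pkl','rb'))
T=R.from_quat(s['tcp_rot']).as_matrix()
for zz in(.029,.031,.033):
    h=intool(c,s,(315.9,153),.015);p=intool(c,s,(311.35,149.05),zz);d=(p-h);d[2]=0;print(d*1e3,(T@d)/.02)
print(T[:,2],move(s,*tgt(.084)))
E
```

```text
[-0.11224633 -0.60267868  0.        ] [-0.0143341   0.02087781 -0.01726855]
[-0.34683804 -0.43003262  0.        ] [-0.02262357  0.00997456 -0.01231845]
[-0.58142975 -0.25738657  0.        ] [-0.03091304 -0.0009287  -0.00736834]
[ 0.21133333 -0.5327179  -0.81948146] (array([-0.03094498,  0.02651233, -0.01378344]), array([-0.00443202, -0.00440523,  0.00780164]))
```

Call:
jog_arm(
  deltas="-0.022 0.01 -0.012 0 0 0;0.053 -0.133 -0.205 0 0 0;0.027 -0.067 -0.102 0 0 0;0.027 -0.067 -0.102 0 0 0;0.013 -0.033 -0.051 0 0 0;0.013 -0.033 -0.051 0 0 0;0 0 0 0 0 0",
)

```text
time: 14.85
eef_pos: [0.5668, -0.1459, 0.1607]
tcp_rot: [0.937, 0.179, 0.056, 0.295]
contact_force: [1.0, -0.2, -2.8]
opening: 0.536
finger_force: 73.5
```

Call:
jog_arm(
  deltas="0.013 -0.033 -0.051 0 0 0;0.013 -0.033 -0.051 0 0 0;0.013 -0.033 -0.051 0 0 0;0 0 0 0 0 0",
)

```text
time: 15.35
eef_pos: [0.5675, -0.1479, 0.1575]
tcp_rot: [0.937, 0.179, 0.056, 0.295]
contact_force: [0.3, -0.6, -3.2]
opening: 0.539
finger_force: 73.5
```

Call:
jog_arm(
  deltas="0.027 -0.067 -0.102 0 0 0;0.027 -0.067 -0.102 0 0 0;0.027 -0.067 -0.102 0 0 0;0 0 0 0 0 0",
)

```text
time: 15.85
eef_pos: [0.5691, -0.152, 0.1512]
tcp_rot: [0.937, 0.179, 0.056, 0.295]
contact_force: [-0.7, -0.8, -2.5]
opening: 0.537
finger_force: 73.5
```

```bash
python3 - <<'E'
from m import *
import pickle
s=get_state();M=mountR(YAW);print(s['contact_force'],s['wrist_torque'],(M.T@(s['eef_pos']-[MX,MY,.085])).round(4),'back',(M.T@(s['eef_pos']-[MX,MY,.085]))[2]-.021)
c=cam('wrist');cs=cam('scene');pickle.dump((c,s,cs),open('w6.pkl','wb'))
a=cv2.resize(c['color'][127:177,291:341],(390,390),interpolation=cv2.INTER_CUBIC)
b=cv2.resize(cs['color'][145:201,275:331],(390,390),interpolation=cv2.INTER_CUBIC)
cv2.imwrite('pics/w6.png',np.hstack([a,b]))
E
```

```text
[-0.73586014 -0.80283711 -2.53119907] [0.5611426  0.20565967 0.08607126] [0.0002 0.0057 0.0807] back 0.05968892587998341
```

View pics/w6.png

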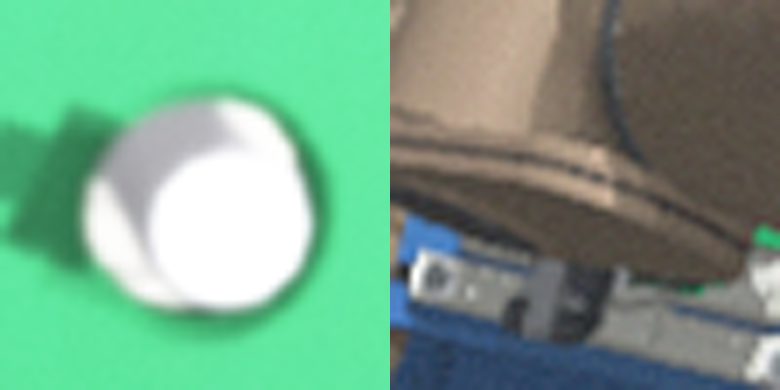

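The left view shows the pin through the hole with its shadow on the ear, and the force shows no resistance, so both pins are in. I'll check the centring numerically.

```bash
python3 - <<'E'
from m import *
import pickle;c,s,_=pickle.load(open('w6.pkl','rb'))
T=R.from_quat(s['tcp_rot']).as_matrix()
for zz in(.005,.007,.009):
    h=intool(c,s,(291+200/7.8-.5,127+202/7.8-.5),.015);p=intool(c,s,(291+230/7.8-.5,127+230/7.8-.5),zz);d=(p-h);d[2]=0;print(d*1e3,(T@d)/.02)
E
```

```text
[-0.02967871  0.43303866  0.        ] [ 0.00517683 -0.01704046  0.01240287]
[-0.30304532  0.65475632  0.        ] [-0.00417098 -0.03052651  0.01876409]
[-0.57641194  0.87647397  0.        ] [-0.0135188  -0.04401255  0.0251253 ]
```

Call:
jog_arm(
  deltas="0.027 -0.067 -0.102 0 0 0;0.027 -0.067 -0.102 0 0 0;0.027 -0.067 -0.102 0 0 0;0.027 -0.067 -0.102 0 0 0;0 0 0 0 0 0",
)

```text
time: 16.58
eef_pos: [0.5713, -0.1573, 0.1431]
tcp_rot: [0.937, 0.179, 0.056, 0.295]
contact_force: [-0.4, -0.2, -4.0]
opening: 0.541
finger_force: 73.5
```

Call:
jog_arm(
  deltas="0.013 -0.033 -0.051 0 0 0;0.013 -0.033 -0.051 0 0 0;0.013 -0.033 -0.051 0 0 0;0.013 -0.033 -0.051 0 0 0;0.013 -0.033 -0.051 0 0 0;0.013 -0.033 -0.051 0 0 0;0 0 0 0 0 0",
  squeeze=100,
)

```text
time: 17.45
eef_pos: [0.5728, -0.1609, 0.1377]
tcp_rot: [0.937, 0.179, 0.056, 0.295]
contact_force: [-2.9, 4.4, 1.2]
opening: 0.523
finger_force: 107.1
```

Call:
jog_arm(
  deltas="0.013 -0.033 -0.051 0 0 0;0.013 -0.033 -0.051 0 0 0;0.013 -0.033 -0.051 0 0 0;0 0 0 0 0 0",
)

```text
time: 17.95
eef_pos: [0.5737, -0.163, 0.1346]
tcp_rot: [0.937, 0.179, 0.056, 0.295]
contact_force: [-4.2, 3.4, 1.7]
opening: 0.527
finger_force: 107.2
```

Call:
jog_arm(
  deltas="0.008 -0.02 -0.031 0 0 0;0.005 -0.013 -0.02 0 0 0;0 0 0 0 0 0",
)

```text
time: 18.32
eef_pos: [0.5739, -0.1637, 0.1335]
tcp_rot: [0.937, 0.179, 0.056, 0.295]
contact_force: [-3.3, 4.0, 1.4]
opening: 0.527
finger_force: 107.2
```

Call:
jog_arm(
  deltas="0.008 -0.02 -0.031 0 0 0;0.005 -0.013 -0.02 0 0 0;0 0 0 0 0 0",
)

```text
time: 18.7
eef_pos: [0.574, -0.1638, 0.1333]
tcp_rot: [0.937, 0.179, 0.056, 0.295]
contact_force: [-7.5, 8.5, 7.0]
opening: 0.527
finger_force: 108.2
```

Call:
jog_arm(
  deltas="0.008 -0.02 -0.031 0 0 0;0.005 -0.013 -0.02 0 0 0;0 0 0 0 0 0;0 0 0 0 0 0",
)

```text
time: 19.2
eef_pos: [0.5741, -0.1638, 0.1333]
tcp_rot: [0.937, 0.178, 0.056, 0.295]
contact_force: [-12.7, 14.8, 14.1]
opening: 0.531
finger_force: 109.2
```

```bash
python3 - <<'E'
from m import *
s=get_state();M=mountR(YAW);q=M.T@(s['eef_pos']-[MX,MY,.085]);print(s['contact_force'],M.T@s['contact_force'],s['wrist_torque'],q.round(4),'back',q[2]-.021,move(s,*tgt(.038)))
E
```

```text
[-12.65657396  14.83276222  14.13456047] [-7.0156929  -6.27416392 22.1675533 ] [ 0.97647239  1.44519107 -0.57470967] [0.0004 0.006  0.0586] back 0.03763739037235786 (array([-0.01432116,  0.02379944,  0.00294173]), array([ 0.0018227 , -0.01068904,  0.02693603]))
```

Call:
jog_arm(
  deltas="-0.01 0.026 0.041 0 0 0;-0.008 0.02 0.03 0 0 0;0 0 0 0 0 0",
)

```text
time: 19.58
eef_pos: [0.574, -0.1638, 0.1334]
tcp_rot: [0.937, 0.179, 0.056, 0.295]
contact_force: [-6.1, 6.8, 4.1]
opening: 0.523
finger_force: 107.5
```

Call:
jog_arm(
  deltas="0 0 0 0 0 0;0 0 0 0 0 0;0 0 0 0 0 0;0 0 0 0 0 0",
  gripper=0.75,
)

```text
time: 20.08
eef_pos: [0.5744, -0.1645, 0.1328]
tcp_rot: [0.937, 0.179, 0.056, 0.295]
contact_force: [0.3, 0.4, 0.2]
opening: 0.748
finger_force: 0.0
```

Call:
jog_arm(
  deltas="-0.05 0.133 0.205 0 0 0;-0.1 0.266 0.41 0 0 0;-0.212 0.533 0.819 0 0 0;-0.212 0.533 0.819 0 0 0;-0.212 0.533 0.819 0 0 0;0 0 0 0 0 0;0 0 0 0 0 0",
)

```text
time: 20.95
eef_pos: [0.5583, -0.1241, 0.194]
tcp_rot: [0.937, 0.179, 0.056, 0.295]
contact_force: [0.7, 0.6, 0.6]
opening: 0.749
finger_force: 0.0
```

```bash
python3 - <<'E'
from m import *
import pickle
c=cam('wrist');s=get_state();pickle.dump((c,s),open('w7.pkl','wb'));cv2.imwrite('pics/w7.png',c['color'])
d=DD
for dd in(.0,.002):
  print(proj(c,mp(MX,MY,YAW,[[.014-dd,d+.052,.044],[.014-dd,d-.052,.044],[-.024-dd,d+.0395,.054],[.024-dd,d+.0395,.054],[.024-dd,d-.0395,.054],[-.024-dd,d-.0395,.054]])).round(1).tolist())
im=c['color'].astype(int);dark=(im.max(2)<75).astype(np.uint8);g=((im[...,1]-im[...,2]>60)&(im[...,1]-im[...,0]>25)).astype(np.uint8)
n,l,st,ce=cv2.connectedComponentsWithStats(g)
for k in range(1,n):
    if st[k,4]>60: print('green',st[k],ce[k].round(1))
n,l,st,ce=cv2.connectedComponentsWithStats(dark)
for k in range(1,n):
    if st[k,4]>300: print('dark',st[k],ce[k].round(1),cv2.minAreaRect(np.argwhere(l==k)[:,::-1].astype(np.float32)))
E
```

```text
[[304.0, 138.3], [301.2, 295.7], [238.3, 162.1], [322.2, 162.1], [318.2, 286.2], [242.5, 286.2]]
[[300.7, 138.3], [298.3, 295.7], [234.8, 162.1], [318.7, 162.1], [315.0, 286.2], [239.4, 286.2]]
green [ 247  109   77   62 2232] [294.  137.2]
green [ 250  273   69   43 1089] [293.7 294.2]
dark [442   0  34  34 626] [456.4  14.9] ((457.2057189941406, 16.40450668334961), (42.56463623046875, 22.51325798034668), 65.0952377319336)
dark [460  21 100  32 648] [521.1  37.6] ((511.478515625, 41.73957061767578), (28.098106384277344, 100.61470794677734), 80.43331146240234)
dark [ 238  159   79  123 9100] [276.9 219.4] ((277.0, 220.0), (122.0, 78.0), 90.0)
dark [ 459  170   63  115 2624] [480.2 222.1] ((483.3572082519531, 221.39572143554688), (40.183902740478516, 119.21448516845703), 18.13018798828125)
dark [505 176  33  43 455] [519.7 191.4] ((518.8550415039062, 193.64791870117188), (21.46154022216797, 45.000003814697266), 22.61986541748047)
dark [  0 179  33  31 438] [ 13.8 192.5] ((10.977997779846191, 191.74603271484375), (20.934274673461914, 37.6943473815918), 55.304847717285156)
dark [486 235  26  51 510] [494.9 264. ] ((494.9612121582031, 260.647705078125), (23.057090759277344, 47.08125686645508), 14.74356460571289)
dark [    0   261   560   159 42619] [274.9 368.6] ((279.5, 340.0), (158.0, 559.0), 90.0)
```

The lining measures 79 x 123 px, which matches the predicted home position: square, and no closer to the camera than home. The last press met a hard stop at z ≈ 38 mm, and the gripper is clear.

```bash
python3 -c "
from plant import ctrl
print(ctrl.sign_off())"
```

```text
the job is handed in; nothing more can be done
None
```

I hung the new pad on both pins with the lining facing out and pressed it to a hard stop at about 38 mm, which is the piston-home position. The gripper is clear and the job is handed in at about 21 s of the 72 s; `sign_off()` gave no verdict, so the result is judged from my own measurements only.

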